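Snap the finds cassette into the empty rack slot

TASK

Pick up the long grey finds cassette that lies loose on the bench (not the short one; each has a grip fin on its top) and put it, upright, into the empty slot of the two black rack slots. Push it straight down past the sprung steel catch until it is fully home on the slot's floor and the catch has snapped back over its top, then let go.

Things in the scene. Friction and masses are not known exactly. Their poses are not given: they have to be found in the camera images.
- cassette_fin (a point): Middle of the 36 x 16 x 30 mm (x, y, z) grip fin on top of the long loose grey cassette: pinch its 16 mm. Box below: 100 x 44 x 36 mm, 0.1 to 0.17 kg, both ends alike. Point: on the mid axis, 15 mm above the box's flat top, 51 mm above its underside. x along the length, z up. Bystanders: a like cassette 68 mm long, and a 100 mm one already in the other slot.
- bay_floor (a point): Centre of the floor of the empty slot of a black holder fixed to the bench; floor 6 mm above the bench. x along the slot to its catch, z up. Inside 120 (x) x 68 mm (y); walls rise 18 mm above the floor, then lips flare out 45 degrees to 30 mm, a mouth 12 mm wider each side. Cassette goes in from above, long side along x, either way round; home, its flat top is 36 mm above the floor.
- latch_nose (a point): Tip of the empty slot's steel catch, on its underside: at rest 34 mm from the slot's centre along x, 42 mm above the floor. The nose is 30 mm wide (y); above it a ramp, 50 degrees steep, rises away from the slot to 80 mm above the floor; grey housing behind, to 115 mm from the slot's centre. Cassette pushed down on the ramp drives it back; then it springs out over the cassette's flat top.
- latch (a joint): Slide of that catch: 0 = sprung out over the slot (rest), grows to 0.040 m as it is driven back along the slot's +x, away from the slot. The cassette drives it back 6 to 26 mm. Spring 1.5 N at rest, 2.6 N at 16 mm; pushing the cassette past it takes about 2 to 4 N straight down.

How it is judged:
On the way:
1. the catch of the empty slot is driven back (value of joint latch above 0.005 m), for 0.05 s.
At the end, for the whole second after the job is handed in: The long cassette stands in the empty slot, down on its floor (within 5 mm), centred within 15 mm, along the slot within 16 degrees, upright within 0.1 rad, and the catch is back out over its top (joint under 4 mm) (x of cassette_fin in the frame of bay_floor between -0.015 and 0.015 m and y of cassette_fin in the frame of bay_floor between -0.015 and 0.015 m and z of cassette_fin in the frame of bay_floor between 0.046 and 0.056 m and angle between the x axis of cassette_fin and the x axis of bay_floor, either way round below 0.28 rad and angle between cassette_fin's own z axis and vertical below 0.1 rad and value of joint latch below 0.004 m); the robot touches nothing.
It also fails if it takes over 40 s, if anything falls off the work surface, if the arm or the gripper's body presses on something with over 40 N, if the wrist force passes 120 N, or if a joint passes its speed limit or range.

ROBOT

A 7-joint arm with a two-finger parallel gripper is mounted at the origin on the work surface. World frame = base frame: x ahead of the robot, y to its left, z up, the work surface at z = 0. Lengths are in m, angles in rad, forces in N, time in s.
With the tool pointing down it reaches from about 0.425 to 1.025 m from the base axis. Payload 3.6 kg.
Tool frame: the origin (TCP) lies midway between the tips of the shut fingers; the grasp point (between the pads) lies 19 mm behind it; z points along the fingers, y is the line along which they close (so a half turn about z gives the same grasp; the last joint's range is limited). The gripper opens to 85 mm and grips with 20 to 120 N. Pads are 22 mm wide; open, the fingers measure 114 mm over their backs; the gripper's body (76 mm by 85 mm) begins 54 mm behind the grasp point. The pads swing forward as they close: fully open they stand 13 mm farther back than shut.
Start: joints at [1.105, 0.591, 0.048, 1.609, -0.033, 0.943, -0.034], TCP at [0.264, -0.675, 0.231] pointing down, gripper open.
Joint ranges: [-2.69, 2.69], [-0.47, 2.24], [-1.27, 1.36], [0.19, 2.51], [-1.53, 4.68], [0.08, 2.07], [-3.09, 3.09]. Speed limits (rad/s): [2.57, 2.57, 3.14, 3.14, 3.14, 3.14, 3.14].

INTERFACE

Orientations are given as a rotation vector (axis times angle).
In Python, from bench import observe, capture, camera_info, job_done gives the robot as it stands.
- The arm moves only by the shell command python3 -m jog 'ROWS' [OPENING] [FORCE]. ROWS is JSON, a list of rows, each an object of numbers: "dx", "dy", "dz": the shift along the tool's x, y, z each as a share of 100 mm, from -1 to 1; "ax", "ay", "az": the turn, a rotation vector about the tool's x, y, z each as a share of pi/2 rad, from -1 to 1. A call has 1 to 5 rows; each row is the pose to reach, as a shift and turn from the pose commanded when the call began, along the tool's axes at that moment; what a row does not reach only later rows make up. A row lasts 1/12 s, in which the tool goes at most 41.7 mm and 7.16 degrees, less where a joint would pass 70% of its speed; a pose out of reach is approached as far as the arm can. A call with a number of a shift or a turn outside -1 to 1 is refused whole. A call with a gripper value outside its range is refused whole. OPENING is the closure, from 0 (fully open) to 1 (shut), set as the call begins (- or left out, the last holds). The fingers move at their own pace and stop on an object; FORCE is the grip in N (left out, the last holds). Time passes only in rows, so rows that repeat a pose let the fingers close. It gives the time, the measured TCP pose, the force, the opening and the grip force at its end, in the units of the state.
- observe(): the state, without advancing time (a new reading comes with each control period).
- capture(name): name is "scene" or "top"; returns the picture (384x512x3 uint8, red, green, blue); there is no depth.
- camera_info(name): a dict with "fx", "fy", "cx", "cy" (pixels), "cam_to_world" (4x4, takes a point from camera to world coordinates). Camera axes: x right, y down, z forward; pixel columns grow to the right and rows downward; lengths in m; the calibration is good to about 2 mm. A picture is of the moment at which its call begins. camera_info takes no time and is no camera call.
- job_done(): hands the job in; it is judged then, once.
The state is a dict: "t": time; "joint_positions": joint angles; "qvel": joint speeds; "joint_torque": joint torques, N m; "position": TCP position; "orientation": TCP orientation; "force": force on the tool from outside, world axes, zero at the start; "ft_torque": the same for the moment, N m; "opening": opening from 0.0 (shut) to 1.0 (fully open); "grip_force": force on a finger pad.
Only numpy, scipy, OpenCV 4.12 (cv2) and the standard library are available. Lean on these libraries where they do the work, as an engineer would, in place of code of your own. Each camera call takes 0.05 s, during which the arm holds its last target. There are 200 camera calls.

## Working session

There is one attempt and no reset: what is moved stays moved. The work goes in short steps, Python scripts to look and compute and a shell command to move; the robot and the scene stay as the last step left them, time stands still between calls to the robot, and variables do not carry over. Pictures are saved under pics/ and viewed, at most 10 in all, crops included, and the job is handed in when it is done.

```bash
mkdir -p pics; python3 - <<'E'
from bench import *
import cv2
for n in("scene","top"):
    cv2.imwrite(f"pics/{n}0.png",cv2.cvtColor(capture(n),cv2.COLOR_RGB2BGR))
    i=camera_info(n);print(n,i["fx"],i["fy"],i["cx"],i["cy"]);print(i["cam_to_world"])
o=observe();print(o)
E
```

```text
scene 480.50795971973844 480.50795971973844 250.41345379150425 192.76328503999122
[[ 6.12173277e-01  6.81637999e-01 -4.00766162e-01  9.85333264e-01]
 [ 7.90723495e-01 -5.28029515e-01  3.09743743e-01 -3.61464217e-01]
 [-4.83257287e-04 -5.06512062e-01 -8.62232740e-01  1.00236910e+00]
 [ 0.00000000e+00  0.00000000e+00  0.00000000e+00  1.00000000e+00]]
top 486.6626181677248 486.6626181677248 253.35701815030794 190.06160202015198
[[ 0.00343425 -0.99809337  0.06162658  0.47149252]
 [-0.99991435 -0.00264914  0.012817   -0.02673941]
 [-0.0126293  -0.06166532 -0.99801698  1.13788532]
 [ 0.          0.          0.          1.        ]]
{'t': 0.1, 'joint_positions': array([ 1.10450909,  0.59205307,  0.04827755,  1.60972374, -0.03332224,
        0.94270003, -0.03369568]), 'qvel': array([ 0.00110365, -0.00298674, -0.00085878, -0.00240744,  0.00049733,
       -0.0016807 ,  0.00126489]), 'joint_torque': array([ 5.06823562e-03, -5.49993324e+01,  1.55319259e+00, -1.98825663e+01,
        9.73347895e-03,  3.70363079e-03, -4.50671767e-07]), 'position': array([ 0.26380469, -0.67448058,  0.23022489]), 'orientation': array([-3.08515858e+00, -5.81955838e-01,  7.35491849e-04]), 'force': array([0.00971375, 0.55763177, 0.8166937 ]), 'ft_torque': array([ 0.01626549, -0.01285304,  0.00501116]), 'grip_force': 0.0, 'opening': 0.9947734423353629}
```

View pics/scene0.png

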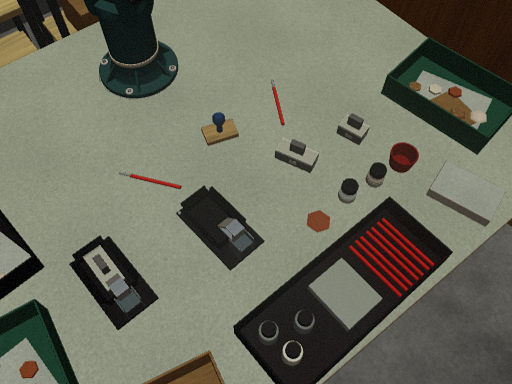

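View pics/top0.png

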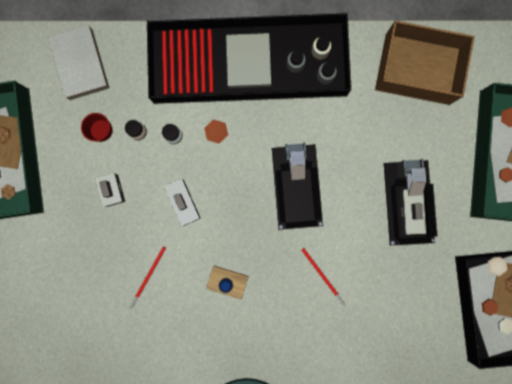

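The scene picture shows the empty slot at about (220,228) and the long cassette at (297,153). In the top picture the long cassette is at about (182,202), the short one at (110,190), and the empty slot at (297,187) with its catch at (296,160). I'll enlarge the two parts of the top view that matter.

```bash
python3 - <<'E'
import cv2,numpy as np
t=cv2.imread("pics/top0.png")
a=cv2.resize(t[165:240,145:220],None,fx=8,fy=8,interpolation=cv2.INTER_CUBIC)[:600,:400*2]
b=cv2.resize(t[135:235,262:332],None,fx=6,fy=6,interpolation=cv2.INTER_CUBIC)
b=cv2.convertScaleAbs(b,alpha=2.5)
a=a[:, 100:480]
cv2.imwrite("pics/crop0.png",np.hstack([a,b]))
E
```

```text
(no output)
```

View pics/crop0.png

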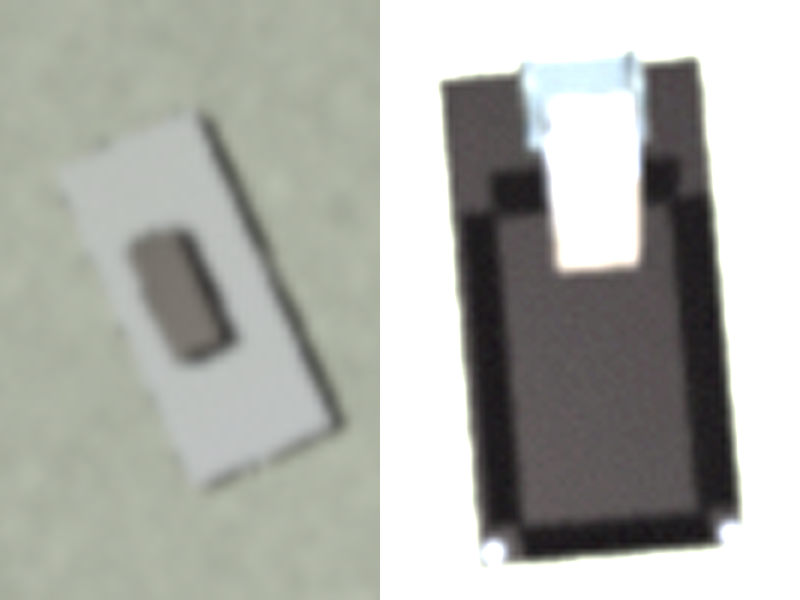

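Left crop: the cassette top's corners are at (197,112), (62,170), (200,487) and (330,425), and the fin top is centred near (172,293). Right crop: the floor corners are at (498,215), (672,205), (517,522) and (695,515), and the nose tip is near (597,271).

```bash
cat > h.py <<'E'
import numpy as np
from bench import *
from scipy.spatial.transform import Rotation as R
def ray(n,p,z):
    i=camera_info(n);T=np.array(i["cam_to_world"])
    d=T[:3,:3]@[(p[0]-i["cx"])/i["fx"],(p[1]-i["cy"])/i["fy"],1]
    o=T[:3,3];return o+d*(z-o[2])/d[2]
def proj(n,P):
    i=camera_info(n);T=np.linalg.inv(np.array(i["cam_to_world"]))
    c=T[:3,:3]@P+T[:3,3];return np.array([i["fx"]*c[0]/c[2]+i["cx"],i["fy"]*c[1]/c[2]+i["cy"]])
E
python3 - <<'E'
from h import *
A=lambda u,v,z:ray("top",(145+(100+u)/8-.5,165+v/8-.5),z)
B=lambda u,v,z:ray("top",(262+(u-380)/6-.5,135+v/6-.5),z)
c=[A(*p,.036) for p in[(197,112),(62,170),(200,487),(330,425)]]
m=np.mean(c,0);d=(c[0]+c[1]-c[2]-c[3])/2
print("cass",m,np.linalg.norm(d),np.arctan2(d[1],d[0]),np.linalg.norm(c[0]-c[1]))
f=[A(*p,.066) for p in[(132,240),(188,230),(220,345),(188,362)]]
print("fin",np.mean(f,0), A(174,293,.066))
b=[B(*p,.006) for p in[(498,215),(672,205),(695,515),(517,522)]]
m2=np.mean(b,0);d2=(b[0]+b[1]-b[2]-b[3])/2
th=np.arctan2(d2[1],d2[0]);n=B(597,271,.048)
print("bay",m2,np.linalg.norm(d2),th,"nose",n,"est centre",n-.034*np.array([np.cos(th),np.sin(th),0]))
o=observe();M=R.from_rotvec(o["orientation"]).as_matrix();print(M)
for P in (m,m2):print(proj("scene",P))
E
```

```text
cass [0.51250514 0.15010692 0.036     ] 0.09768496817144455 0.41780447696387074 0.04172258688012177
fin [0.51244578 0.14948246 0.066     ] [0.5127678  0.15169311 0.066     ]
bay [ 0.52985935 -0.11472296  0.006     ] 0.11999611130503927 0.06567579934363679 nose [ 0.56242992 -0.11211562  0.048     ] est centre [ 0.52850322 -0.11434699  0.048     ]
[[ 9.31281926e-01  3.64298334e-01 -8.36017080e-04]
 [ 3.64299283e-01 -9.31279982e-01  1.90437675e-03]
 [-8.48046959e-05 -2.07807207e-03 -9.99997837e-01]]
[297.40946246 150.88521001]
[214.63823868 220.23309615]
```

```bash

python3 -m jog '[{"dx":1,"dy":-0.97},{"dx":1,"dy":-0.97},{"dx":1,"dy":-0.97},{"dx":1,"dy":-0.97}]' 0 && python3 -m jog '[{"dx":1,"dy":-0.97},{"dx":1,"dy":-0.97},{"dx":1,"dy":-0.97},{"dx":1,"dy":-0.97}]'
```

```text
schema error: expected keys dx, dy, dz, ax, ay, az
```

All six keys are required in every row.

```bash

python3 -m jog '[{"dx":1,"dy":-0.97,"dz":0,"ax":0,"ay":0,"az":0},{"dx":1,"dy":-0.97,"dz":0,"ax":0,"ay":0,"az":0},{"dx":1,"dy":-0.97,"dz":0,"ax":0,"ay":0,"az":0},{"dx":1,"dy":-0.97,"dz":0,"ax":0,"ay":0,"az":0}]' 0 && python3 -m jog '[{"dx":1,"dy":-0.97,"dz":0,"ax":0,"ay":0,"az":0},{"dx":1,"dy":-0.97,"dz":0,"ax":0,"ay":0,"az":0},{"dx":1,"dy":-0.97,"dz":0,"ax":0,"ay":0,"az":0},{"dx":1,"dy":-0.97,"dz":0,"ax":0,"ay":0,"az":0}]'
```

```text
t: 0.43
position: [0.3258, -0.541, 0.2304]
orientation: [-3.079, -0.592, -0.003]
force: [1.4, 1.1, -0.2]
opening: 1.002
grip_force: 0.0
t: 0.77
position: [0.3827, -0.4146, 0.2308]
orientation: [-3.08, -0.593, -0.002]
force: [1.3, 0.9, -0.5]
opening: 1.002
grip_force: 0.0
```

```bash

python3 -m jog '[{"dx":1,"dy":-0.97,"dz":0,"ax":0,"ay":0,"az":0},{"dx":1,"dy":-0.97,"dz":0,"ax":0,"ay":0,"az":0},{"dx":1,"dy":-0.97,"dz":0,"ax":0,"ay":0,"az":0},{"dx":1,"dy":-0.97,"dz":0,"ax":0,"ay":0,"az":0}]' | sed -n 2p
python3 -m jog '[{"dx":1,"dy":-0.97,"dz":0,"ax":0,"ay":0,"az":0},{"dx":1,"dy":-0.97,"dz":0,"ax":0,"ay":0,"az":0},{"dx":1,"dy":-0.97,"dz":0,"ax":0,"ay":0,"az":0},{"dx":1,"dy":-0.97,"dz":0,"ax":0,"ay":0,"az":0}]' | sed -n 2p
python3 -m jog '[{"dx":0.44,"dy":-0.97,"dz":0,"ax":0,"ay":0,"az":0},{"dx":0.44,"dy":-0.97,"dz":0,"ax":0,"ay":0,"az":0},{"dx":0.44,"dy":-0.97,"dz":0,"ax":0,"ay":0,"az":0}]' | sed -n 2p
python3 -m jog '[{"dx":0.44,"dy":-0.97,"dz":0,"ax":0,"ay":0,"az":0},{"dx":0.44,"dy":-0.97,"dz":0,"ax":0,"ay":0,"az":0},{"dx":0.44,"dy":-0.97,"dz":0,"ax":0,"ay":0,"az":0}]' 
```

```text
position: [0.4401, -0.2882, 0.2311]
position: [0.498, -0.1613, 0.2313]
position: [0.501, -0.0569, 0.2311]
t: 1.93
position: [0.5065, 0.0497, 0.2313]
orientation: [-3.084, -0.589, -0.001]
force: [-0.7, -0.1, -0.1]
opening: 0.998
grip_force: 0.0
```

```bash

python3 -m jog '[{"dx":0.42,"dy":-0.91,"dz":0.3,"ax":0,"ay":0,"az":-0.029},{"dx":0.42,"dy":-0.91,"dz":0.6,"ax":0,"ay":0,"az":-0.029},{"dx":0.42,"dy":-0.91,"dz":1,"ax":0,"ay":0,"az":-0.029},{"dx":0.42,"dy":-0.91,"dz":1,"ax":0,"ay":0,"az":-0.029},{"dx":0.42,"dy":-0.91,"dz":1,"ax":0,"ay":0,"az":-0.029}]' 
python3 - <<'E'
from h import *
import cv2
f=lambda n:cv2.cvtColor(capture(n),cv2.COLOR_RGB2BGR)
s=f("scene")[90:190,240:350];t=f("top")[160:245,140:225]
cv2.imwrite("pics/c1.png",np.hstack([cv2.resize(s,(440,400),interpolation=2),cv2.resize(t,(340,400),interpolation=2)]))
o=observe();M=R.from_rotvec(o["orientation"]).as_matrix();print(o["position"],np.arctan2(M[1,0],M[0,0]),M[2])
E
```

```text
t: 2.35
position: [0.5092, 0.1471, 0.127]
orientation: [-3.071, -0.661, 0.013]
force: [0.6, 0.1, 0.4]
opening: 1.005
grip_force: 0.0
[0.51193853 0.14416717 0.13074241] 0.4190405199825006 [-2.64884265e-03  2.15513123e-04 -9.99996469e-01]
```

View pics/c1.png

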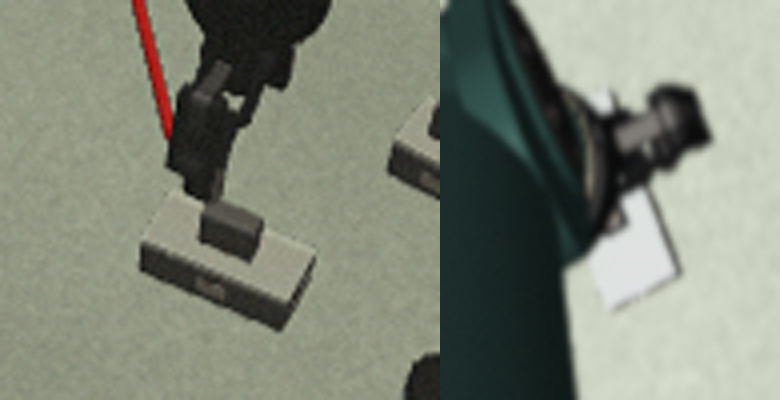

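In the left crop the open gripper is above the fin (fin at about (230,228)) and lined up with it. The right crop, from the top camera, is mostly hidden by the arm. I'll go down and grip.

```bash

python3 -m jog '[{"dx":0.03,"dy":-0.05,"dz":0.3,"ax":0,"ay":0,"az":0},{"dx":0.03,"dy":-0.05,"dz":0.6,"ax":0,"ay":0,"az":0},{"dx":0.03,"dy":-0.05,"dz":0.8,"ax":0,"ay":0,"az":0},{"dx":0.03,"dy":-0.05,"dz":0.89,"ax":0,"ay":0,"az":0},{"dx":0.03,"dy":-0.05,"dz":0.89,"ax":0,"ay":0,"az":0}]' 
python3 -m jog '[{"dx":0,"dy":0,"dz":0,"ax":0,"ay":0,"az":0},{"dx":0,"dy":0,"dz":0,"ax":0,"ay":0,"az":0},{"dx":0,"dy":0,"dz":0,"ax":0,"ay":0,"az":0}]' 0
python3 -m jog '[{"dx":0,"dy":0,"dz":0,"ax":0,"ay":0,"az":0},{"dx":0,"dy":0,"dz":0,"ax":0,"ay":0,"az":0},{"dx":0,"dy":0,"dz":0,"ax":0,"ay":0,"az":0},{"dx":0,"dy":0,"dz":0,"ax":0,"ay":0,"az":0},{"dx":0,"dy":0,"dz":0,"ax":0,"ay":0,"az":0}]' 1 60
python3 -m jog '[{"dx":0,"dy":0,"dz":0,"ax":0,"ay":0,"az":0},{"dx":0,"dy":0,"dz":0,"ax":0,"ay":0,"az":0},{"dx":0,"dy":0,"dz":0,"ax":0,"ay":0,"az":0},{"dx":0,"dy":0,"dz":0,"ax":0,"ay":0,"az":0},{"dx":0,"dy":0,"dz":0,"ax":0,"ay":0,"az":0}]'
```

```text
t: 2.87
position: [0.5135, 0.1487, 0.0422]
orientation: [3.073, 0.649, -0.001]
force: [1.0, -0.5, 0.6]
opening: 0.997
grip_force: 0.0
t: 3.12
position: [0.5145, 0.1504, 0.044]
orientation: [-3.073, -0.651, -0.005]
force: [1.0, 0.6, 0.4]
opening: 1.003
grip_force: 0.0
t: 3.53
position: [0.5132, 0.1505, 0.0424]
orientation: [-3.073, -0.653, -0.0]
force: [-0.3, 0.2, -0.9]
opening: 0.299
grip_force: 0.0
t: 3.95
position: [0.5131, 0.1505, 0.0423]
orientation: [-3.073, -0.653, 0.0]
force: [-1.3, 0.1, 0.8]
opening: 0.18
grip_force: 60.5
```

```bash

python3 -m jog '[{"dx":0,"dy":0,"dz":-0.2,"ax":0,"ay":0,"az":0},{"dx":0,"dy":0,"dz":-0.5,"ax":0,"ay":0,"az":0},{"dx":0,"dy":0,"dz":-0.8,"ax":0,"ay":0,"az":0},{"dx":0,"dy":0,"dz":-1,"ax":0,"ay":0,"az":0},{"dx":0,"dy":0,"dz":-1,"ax":0,"ay":0,"az":0}]' 
python3 -m jog '[{"dx":-0.2,"dy":0.2,"dz":-0.2,"ax":0,"ay":0,"az":0},{"dx":-0.45,"dy":0.45,"dz":-0.4,"ax":0,"ay":0,"az":0},{"dx":-0.7,"dy":0.7,"dz":-0.4,"ax":0,"ay":0,"az":0},{"dx":-0.93,"dy":0.9,"dz":-0.4,"ax":0,"ay":0,"az":0},{"dx":-0.93,"dy":0.9,"dz":-0.4,"ax":0,"ay":0,"az":0}]' |sed -n 2,3p
python3 -m jog '[{"dx":0,"dy":0.3,"dz":0,"ax":0,"ay":0,"az":0},{"dx":0,"dy":0.55,"dz":0,"ax":0,"ay":0,"az":0},{"dx":0,"dy":0.8,"dz":0,"ax":0,"ay":0,"az":0},{"dx":0,"dy":0.8,"dz":0,"ax":0,"ay":0,"az":0}]' |sed -n 2,3p
python3 -m jog '[{"dx":0,"dy":0.25,"dz":0,"ax":0,"ay":0,"az":0.05},{"dx":0,"dy":0.5,"dz":0,"ax":0,"ay":0,"az":0.11},{"dx":0,"dy":0.79,"dz":0,"ax":0,"ay":0,"az":0.17},{"dx":0,"dy":0.79,"dz":0,"ax":0,"ay":0,"az":0.224},{"dx":0,"dy":0.79,"dz":0,"ax":0,"ay":0,"az":0.224}]'
python3 -m jog '[{"dx":0,"dy":0,"dz":0,"ax":0,"ay":0,"az":0},{"dx":0,"dy":0,"dz":0,"ax":0,"ay":0,"az":0}]'
python3 - <<'E'
from h import *
import cv2
f=lambda n:cv2.cvtColor(capture(n),cv2.COLOR_RGB2BGR)
s=f("scene")[120:280,150:290];t=f("top")[125:245,230:350]
s=cv2.convertScaleAbs(s,alpha=1.8);t=cv2.convertScaleAbs(t,alpha=1.8)
cv2.imwrite("pics/c2.png",np.hstack([cv2.resize(s,(420,480),interpolation=2),cv2.resize(t,(360,480),interpolation=2)]))
o=observe();M=R.from_rotvec(o["orientation"]).as_matrix();print(o["position"],np.arctan2(M[1,0],M[0,0]),M[2])
p=o["position"];a=np.arctan2(M[1,0],M[0,0]);rz=R.from_euler("z",a)
for q in [(50,22),(50,-22),(-50,-22),(-50,22)]:
  for dz in(-.006,-.042): print(q,dz,(np.round(proj("scene",p+rz.apply(np.array([*q,0])/1000)+[0,0,dz])-[150,120],1)*3))
E
```

```text
t: 4.37
position: [0.5158, 0.1512, 0.1459]
orientation: [-3.072, -0.652, -0.012]
force: [0.4, -0.2, -1.9]
opening: 0.173
grip_force: 60.1
position: [0.4595, 0.0233, 0.1809]
orientation: [3.073, 0.638, -0.013]
position: [0.499, -0.0481, 0.1814]
orientation: [3.073, 0.641, 0.001]
t: 5.53
position: [0.5292, -0.1164, 0.1811]
orientation: [3.139, 0.097, -0.003]
force: [-0.1, 0.6, -1.7]
opening: 0.175
grip_force: 60.1
t: 5.7
position: [0.5284, -0.1133, 0.1814]
orientation: [-3.139, -0.11, 0.003]
force: [0.8, -0.6, -1.0]
opening: 0.174
grip_force: 60.1
[ 0.52873855 -0.11342423  0.18183858] 0.06979211288107234 [-1.23990844e-03 -9.01909775e-04 -9.99998825e-01]
(50, 22) -0.006 [251.4 212.1]
(50, 22) -0.042 [252.9 238.8]
(50, -22) -0.006 [200.4 250.5]
(50, -22) -0.042 [203.7 276.6]
(-50, -22) -0.006 [106.8 155.1]
(-50, -22) -0.042 [112.8 183. ]
(-50, 22) -0.006 [157.2 119.7]
(-50, 22) -0.042 [161.4 148.2]
```

View pics/c2.png

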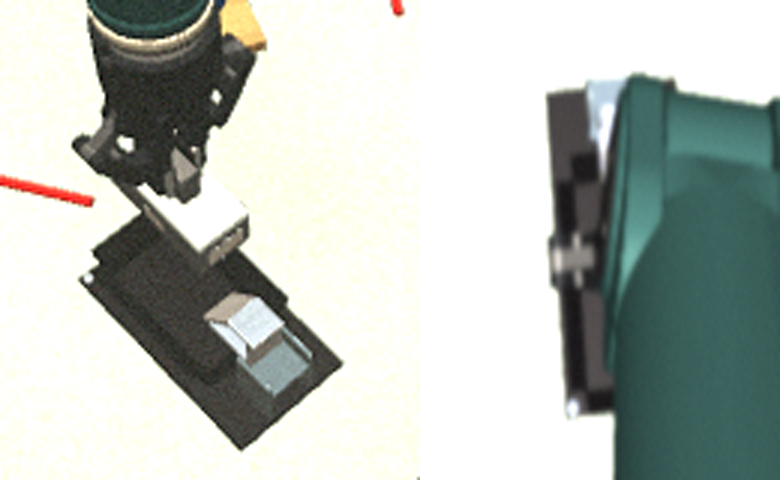

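The left crop shows the cassette held level and in line with the slot. Its +x end face is at about (225,235), within a few pixels of the prediction. I'll go straight down.

```bash

python3 -m jog '[{"dx":0,"dy":0.01,"dz":0.2,"ax":0,"ay":0,"az":0},{"dx":0,"dy":0.01,"dz":0.4,"ax":0,"ay":0,"az":0},{"dx":0,"dy":0.01,"dz":0.55,"ax":0,"ay":0,"az":0},{"dx":0,"dy":0.01,"dz":0.65,"ax":0,"ay":0,"az":0},{"dx":0,"dy":0.01,"dz":0.7,"ax":0,"ay":0,"az":0}]' 
python3 -m jog '[{"dx":0,"dy":0,"dz":0.06,"ax":0,"ay":0,"az":0},{"dx":0,"dy":0,"dz":0.12,"ax":0,"ay":0,"az":0},{"dx":0,"dy":0,"dz":0.18,"ax":0,"ay":0,"az":0},{"dx":0,"dy":0,"dz":0.24,"ax":0,"ay":0,"az":0},{"dx":0,"dy":0,"dz":0.3,"ax":0,"ay":0,"az":0}]'
python3 -m jog '[{"dx":0,"dy":0,"dz":0.05,"ax":0,"ay":0,"az":0},{"dx":0,"dy":0,"dz":0.1,"ax":0,"ay":0,"az":0},{"dx":0,"dy":0,"dz":0.15,"ax":0,"ay":0,"az":0},{"dx":0,"dy":0,"dz":0.2,"ax":0,"ay":0,"az":0},{"dx":0,"dy":0,"dz":0.2,"ax":0,"ay":0,"az":0}]'
```

```text
t: 6.22
position: [0.5285, -0.115, 0.111]
orientation: [-3.139, -0.107, 0.004]
force: [1.0, 0.3, -1.9]
opening: 0.173
grip_force: 60.1
t: 6.63
position: [0.5285, -0.116, 0.0818]
orientation: [-3.14, -0.104, 0.003]
force: [-2.2, -0.2, 0.0]
opening: 0.176
grip_force: 60.2
t: 7.05
position: [0.5287, -0.1158, 0.0612]
orientation: [-3.139, -0.105, 0.003]
force: [-3.5, 0.1, -2.0]
opening: 0.172
grip_force: 60.0
```

The x force of -3.5 N shows the catch being driven back. I'll continue to the floor.

```bash

python3 -m jog '[{"dx":0,"dy":0,"dz":0.03,"ax":0,"ay":0,"az":0},{"dx":0,"dy":0,"dz":0.06,"ax":0,"ay":0,"az":0},{"dx":0,"dy":0,"dz":0.09,"ax":0,"ay":0,"az":0},{"dx":0,"dy":0,"dz":0.11,"ax":0,"ay":0,"az":0},{"dx":0,"dy":0,"dz":0.11,"ax":0,"ay":0,"az":0}]'
python3 -m jog '[{"dx":0,"dy":0,"dz":0.01,"ax":0,"ay":0,"az":0},{"dx":0,"dy":0,"dz":0.02,"ax":0,"ay":0,"az":0},{"dx":0,"dy":0,"dz":0.025,"ax":0,"ay":0,"az":0},{"dx":0,"dy":0,"dz":0.025,"ax":0,"ay":0,"az":0}]'
python3 - <<'E'
from h import *
import cv2
f=lambda n:cv2.cvtColor(capture(n),cv2.COLOR_RGB2BGR)
s=cv2.convertScaleAbs(f("scene")[150:280,160:280],alpha=1.6)
cv2.imwrite("pics/c3.png",cv2.resize(s,(550,596),interpolation=2))
o=observe();print(o["position"],o["force"])
E
```

```text
t: 7.47
position: [0.5312, -0.1158, 0.0513]
orientation: [3.14, 0.105, 0.005]
force: [-0.2, 0.2, -1.1]
opening: 0.176
grip_force: 60.2
t: 7.8
position: [0.5298, -0.1159, 0.0488]
orientation: [3.14, 0.105, 0.001]
force: [-0.8, -1.4, -0.8]
opening: 0.174
grip_force: 60.2
[ 0.52964841 -0.11588159  0.04884175] [ 0.17122164 -0.20131337 -1.64886468]
```

View pics/c3.png

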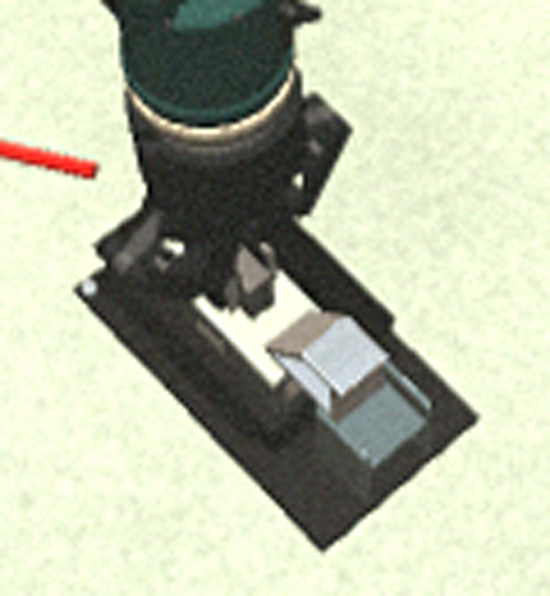

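The catch is back out over the cassette's top (nose at about (300,345)), and the sideways force is gone. The wrist still carries the cassette's weight, so it is a millimetre or so above the floor. I'll press down a little more, then let go.

```bash

python3 -m jog '[{"dx":0,"dy":0,"dz":0.005,"ax":0,"ay":0,"az":0},{"dx":0,"dy":0,"dz":0.01,"ax":0,"ay":0,"az":0},{"dx":0,"dy":0,"dz":0.015,"ax":0,"ay":0,"az":0},{"dx":0,"dy":0,"dz":0.015,"ax":0,"ay":0,"az":0}]'
python3 -m jog '[{"dx":0,"dy":0,"dz":0,"ax":0,"ay":0,"az":0},{"dx":0,"dy":0,"dz":0,"ax":0,"ay":0,"az":0},{"dx":0,"dy":0,"dz":0,"ax":0,"ay":0,"az":0},{"dx":0,"dy":0,"dz":0,"ax":0,"ay":0,"az":0},{"dx":0,"dy":0,"dz":0,"ax":0,"ay":0,"az":0}]' 0
python3 -m jog '[{"dx":0,"dy":0,"dz":0,"ax":0,"ay":0,"az":0},{"dx":0,"dy":0,"dz":0,"ax":0,"ay":0,"az":0},{"dx":0,"dy":0,"dz":0,"ax":0,"ay":0,"az":0},{"dx":0,"dy":0,"dz":0,"ax":0,"ay":0,"az":0},{"dx":0,"dy":0,"dz":0,"ax":0,"ay":0,"az":0}]'
```

```text
t: 8.18
position: [0.5297, -0.1159, 0.0483]
orientation: [3.14, 0.105, 0.001]
force: [-1.3, 0.7, 8.1]
opening: 0.171
grip_force: 61.4
t: 8.6
position: [0.5294, -0.1159, 0.0472]
orientation: [3.14, 0.104, -0.0]
force: [-0.6, -0.3, -0.5]
opening: 0.871
grip_force: 0.0
t: 9.02
position: [0.5295, -0.1159, 0.0473]
orientation: [-3.14, -0.105, 0.0]
force: [0.2, -0.2, -0.5]
opening: 1.0
grip_force: 0.0
```

The floor contact registered at 8 N and the grip is open. I'll retreat and check.

```bash

python3 -m jog '[{"dx":0,"dy":0,"dz":-0.2,"ax":0,"ay":0,"az":0},{"dx":0,"dy":0,"dz":-0.5,"ax":0,"ay":0,"az":0},{"dx":0,"dy":0,"dz":-0.8,"ax":0,"ay":0,"az":0},{"dx":0,"dy":0,"dz":-1,"ax":0,"ay":0,"az":0},{"dx":0,"dy":0,"dz":-1,"ax":0,"ay":0,"az":0}]' |sed -n 2,4p
python3 -m jog '[{"dx":0,"dy":-0.3,"dz":-0.3,"ax":0,"ay":0,"az":0},{"dx":0,"dy":-0.6,"dz":-0.6,"ax":0,"ay":0,"az":0},{"dx":0,"dy":-0.9,"dz":-0.9,"ax":0,"ay":0,"az":0},{"dx":0,"dy":-1,"dz":-1,"ax":0,"ay":0,"az":0},{"dx":0,"dy":-1,"dz":-1,"ax":0,"ay":0,"az":0}]' |sed -n 2,4p
python3 -m jog '[{"dx":0,"dy":-0.3,"dz":0,"ax":0,"ay":0,"az":0},{"dx":0,"dy":-0.6,"dz":0,"ax":0,"ay":0,"az":0},{"dx":0,"dy":-0.9,"dz":0,"ax":0,"ay":0,"az":0},{"dx":0,"dy":-1,"dz":0,"ax":0,"ay":0,"az":0},{"dx":0,"dy":-1,"dz":0,"ax":0,"ay":0,"az":0}]' |sed -n 2,4p
python3 - <<'E'
from h import *
import cv2
f=lambda n:cv2.cvtColor(capture(n),cv2.COLOR_RGB2BGR)
s=f("scene")[170:280,60:280];t=f("top")[135:255,260:450]
s=cv2.convertScaleAbs(s,alpha=1.6);t=cv2.convertScaleAbs(t,alpha=1.6)
cv2.imwrite("pics/c4.png",np.hstack([cv2.resize(s,(440,220),interpolation=2),cv2.resize(t,(348,220),interpolation=2)]))
cv2.imwrite("pics/c5.png",np.hstack([cv2.resize(s[:,90:],(520,440),interpolation=2),cv2.resize(t[:,:75],(275,440),interpolation=2)]))
E
```

```text
position: [0.5323, -0.1165, 0.1514]
orientation: [3.138, 0.104, 0.013]
force: [1.0, -0.4, 0.8]
position: [0.5246, -0.0118, 0.2498]
orientation: [-3.137, -0.115, -0.009]
force: [-0.1, -0.0, -0.6]
position: [0.5153, 0.0858, 0.2457]
orientation: [-3.139, -0.112, 0.004]
force: [-0.7, 0.1, -0.3]
```

View pics/c5.png

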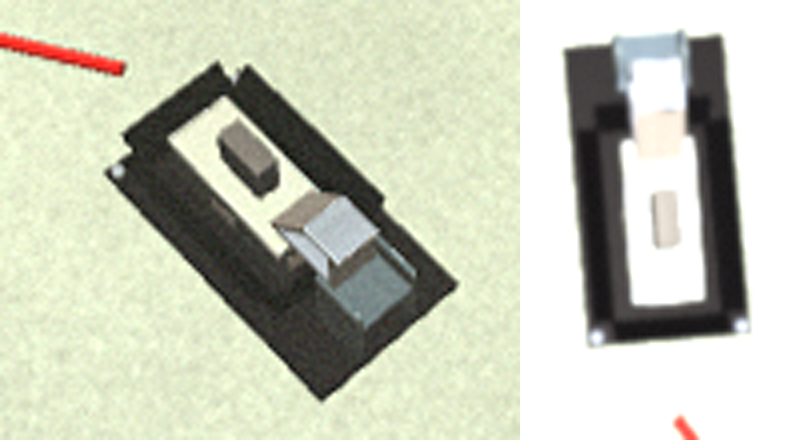

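Both views show the long cassette centred in the slot (fin at (248,155) left and (665,218) right), with the catch out over its top. The arm is clear, so I'll hand in.

```bash
python3 -c "
from bench import *
print(job_done())"
```

```text
the job is handed in; nothing more can be done
None
```

The long cassette is down on the floor of the empty slot with the catch snapped back over its top, the gripper is released and clear of it, and the job was handed in at about 10 s of robot time; no verdict was returned.

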